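Probe the furnace plugs: mark the open one, put the stopped ones in the tray

ROBOT

A 6-joint arm with a two-finger parallel gripper is mounted at the origin on the work surface. World frame = base frame: x ahead of the robot, y to its left, z up, the work surface at z = 0. Lengths are in m, angles in degrees, forces in N, time in s.
With the tool pointing down it reaches from about 0.425 to 0.95 m from the base axis. Payload 3.5 kg.
Tool frame: the origin (TCP) lies between the finger pads; the fingertips stand 19 mm ahead of it and the grasp point (between the pads) is the TCP; z points along the fingers, y is the line along which they close (so a half turn about z gives the same grasp; the last joint's range is limited). The gripper opens to 85 mm and grips with 20 to 120 N. Pads are 22 mm wide; open, the fingers measure 114 mm over their backs; the gripper's body (76 mm by 85 mm) begins 54 mm behind the grasp point. The pads swing forward as they close: fully open they stand 13 mm farther back than shut.
Start: joints at [-78.323, 16.404, 90.338, -0, 73.258, -8.594], TCP at [0.234, -0.633, 0.25] pointing down, gripper open.
Joint ranges: [-158.93, 158.93], [-51.34, 127.21], [12.03, 142.37], [-87.48, 267.48], [13.55, 161.25], [-162.69, 162.69]. Speed limits (degrees/s): [159.86, 159.86, 180, 180, 180, 180].

INTERFACE

Orientations are given as [roll, pitch, yaw] about the fixed x, y, z axes, in that order (R = Rz(yaw) Ry(pitch) Rx(roll)).
In Python, from rig import sensors, snapshot, job gives the robot as it stands.
- The arm moves only by the tool apply_moves, never from a script. Its argument "increments" is a list of rows, each an object with "translation": the shift along the tool's x, y, z in m, a list of three; "turn": the turn about the tool's z in rad. A call has 1 to 10 rows; each row shifts and turns the commanded pose from where the row before left it, along the tool's axes as they then stand; what a row does not reach is not made up. A row lasts 1/8 s, in which the tool goes at most 62.5 mm and 10.7 degrees, less where a joint would pass 70% of its speed; a pose out of reach is approached as far as the arm can. A call with a gripper value outside its range is refused whole. "gripper" is the gripper command: -1 is shut, 1 is fully open, values between are in proportion, set as the call begins (left out, the last holds). The fingers move at their own pace and stop on an object; the grip force is fixed at half the most. Time passes only in rows, so rows that do not move let the fingers close. It gives the time, the measured TCP pose, the force, the opening and the grip force at its end, in the units of the state.
- sensors.get_obs(): the state, without advancing time (a new reading comes with each control period).
- snapshot(name): name is "side" or "top"; returns a dict with "image" (420x560x3 uint8, red, green, blue), "fx", "fy", "cx", "cy" (pixels), "origin" and "orientation" of the camera in the world. Camera axes: x right, y down, z forward; pixel columns grow to the right and rows downward; lengths in m; the calibration is good to about 2 mm. A picture is of the moment at which its call begins. There is no depth.
- job.finish_job(): hands the job in; it is judged then, once.
The state is a dict: "t": time; "joint_pos": joint angles; "joint_vel": joint speeds; "tau": joint torques, N m; "tool_pos": TCP position; "eef_rot": TCP orientation; "ft_force": force on the tool from outside, world axes, zero at the start; "torque": the same for the moment, N m; "finger_gap": finger opening in m; "finger_force": force on a finger pad.
Only numpy, scipy, OpenCV 4.12 (cv2) and the standard library are available. Lean on these libraries where they do the work, as an engineer would, in place of code of your own. Each camera call takes 0.05 s, during which the arm holds its last target. There are 200 camera calls.

TASK

Only one of the three furnace plugs has its thermocouple bore open right through; in the other two it is stopped part-way down. Feel down the bores with the probe pin and leave the pin standing in the open plug, right down to its guard, with that plug where it is; stand the two stopped plugs upright in the steel tray, setting them down gently. Do not disturb anything else on the bench.

Things in the scene. Friction and masses are not known exactly. Their poses are not given: they have to be found in the camera images.
- plug_1_center (a point): One of three furnace-tube end plugs that look alike: an off-white cast alumina cylinder, 58 mm in diameter, 70 mm tall, 0.2 to 0.42 kg, standing on end. A round bore of 22 mm on its axis opens in its top face. Point: the plug's centre, on its axis, 35 mm above its underside; z is the axis, up.
- plug_1: The same plug as plug_1_center, given at the centre of its underside. In one of the three the bore is open right through (a lip and washer narrow it to 17 mm over the last 9 mm, wide enough for the pin); in the other two a flat-faced slug stops it 30 mm below the mouth. Which one is open is drawn anew each time.
- plug_2_center (a point): One of three furnace-tube end plugs that look alike: an off-white cast alumina cylinder, 58 mm in diameter, 70 mm tall, 0.2 to 0.42 kg, standing on end. A round bore of 22 mm on its axis opens in its top face. Point: the plug's centre, on its axis, 35 mm above its underside; z is the axis, up.
- plug_2: The same plug as plug_2_center, given at the centre of its underside. In one of the three the bore is open right through (a lip and washer narrow it to 17 mm over the last 9 mm, wide enough for the pin); in the other two a flat-faced slug stops it 30 mm below the mouth. Which one is open is drawn anew each time.
- plug_3_center (a point): One of three furnace-tube end plugs that look alike: an off-white cast alumina cylinder, 58 mm in diameter, 70 mm tall, 0.2 to 0.42 kg, standing on end. A round bore of 22 mm on its axis opens in its top face. Point: the plug's centre, on its axis, 35 mm above its underside; z is the axis, up.
- plug_3: The same plug as plug_3_center, given at the centre of its underside. In one of the three the bore is open right through (a lip and washer narrow it to 17 mm over the last 9 mm, wide enough for the pin); in the other two a flat-faced slug stops it 30 mm below the mouth. Which one is open is drawn anew each time.
- pin_grip (a point): The probe pin, 146 mm long, 0.1 kg. A black ribbed cylindrical handle, 22 mm in diameter and 72 mm long, above a black finger guard 32 mm in diameter and 6 mm thick, above a steel shaft. At the start it hangs upright in its stand, tip down. Point: on the axis, mid-handle, 109 mm above the tip and 35 mm above the guard's upper face; z points along the pin from tip to handle.
- pin_tip (a point): The flat lower end of the probe pin's shaft, on its axis, with the pin's axes. The shaft is plain straight steel, 10 mm in diameter and 68 mm long from this tip to the guard's underside, so in an open plug the guard comes to rest on the plug's top face.
- stand_hole (a point): The pin's stand, fixed to the bench: a bent-steel bracket with a foot and a level top plate, each 90 x 80 x 6 mm, and an upright back plate on its +x side. The pin's guard rests on the top plate, its shaft hanging through a round 18 mm hole. Point: the centre of that hole in the plate's upper face, 80 mm above the bench. The stand is turned a little about z.
- tray_in (a point): The stainless tray, fixed to the bench, 240 mm (its x) by 160 mm (its y), its walls 25 mm tall and 3 mm thick with a small rolled rim. Point: the centre of its inner floor, 3 mm above the bench.
- crucible: Bystander: a small white crucible, 44 mm in diameter, 45 mm tall, upright among the plugs. Origin at its underside.
- boat: Bystander: a white combustion boat, a trough 110 x 28 x 18 mm. Origin at its underside.
- wrench: Bystander: a steel open-ended wrench lying flat, 170 mm long along its x.
- brush: Bystander: a hand brush lying flat, 180 mm long along its x.
- flange: Bystander: an aluminium blanking flange, 75 mm in diameter, 36 mm tall. Origin at its underside.
- jar: Bystander: a glass jar with a blue cap, 96 mm in diameter, 165 mm tall. Origin at its underside.
- flask: Bystander: a stainless bottle, 72 mm in diameter, 210 mm tall, off to the right. Origin at its underside.
Mind the look-alikes: they are no part of the job. Leave any green or pink look-alike of the plug_3 alone.

How it is judged (in metres and radians):
At the end, for the whole second after the job is handed in: The pin stands in the open plug, its tip within 15 mm of the underside, and that plug is within 40 mm of where it began; the other two plugs stand in the tray, inside its walls and flat on its floor; all three plugs are upright (within about 6 degrees) and at rest (((z of pin_tip in the frame of plug_1_center between -0.045 and -0.02 m and horizontal distance between pin_tip and plug_1_center below 0.012 m and distance of plug_1_center from where it was at the start of the episode below 0.04 m and x of plug_2_center in the frame of tray_in between -0.09 and 0.09 m and y of plug_2_center in the frame of tray_in between -0.05 and 0.05 m and z of plug_2_center in the frame of tray_in between 0.03 and 0.04 m and x of plug_3_center in the frame of tray_in between -0.09 and 0.09 m and y of plug_3_center in the frame of tray_in between -0.05 and 0.05 m and z of plug_3_center in the frame of tray_in between 0.03 and 0.04 m) or (z of pin_tip in the frame of plug_2_center between -0.045 and -0.02 m and horizontal distance between pin_tip and plug_2_center below 0.012 m and distance of plug_2_center from where it was at the start of the episode below 0.04 m and x of plug_1_center in the frame of tray_in between -0.09 and 0.09 m and y of plug_1_center in the frame of tray_in between -0.05 and 0.05 m and z of plug_1_center in the frame of tray_in between 0.03 and 0.04 m and x of plug_3_center in the frame of tray_in between -0.09 and 0.09 m and y of plug_3_center in the frame of tray_in between -0.05 and 0.05 m and z of plug_3_center in the frame of tray_in between 0.03 and 0.04 m) or (z of pin_tip in the frame of plug_3_center between -0.045 and -0.02 m and horizontal distance between pin_tip and plug_3_center below 0.012 m and distance of plug_3_center from where it was at the start of the episode below 0.04 m and x of plug_1_center in the frame of tray_in between -0.09 and 0.09 m and y of plug_1_center in the frame of tray_in between -0.05 and 0.05 m and z of plug_1_center in the frame of tray_in between 0.03 and 0.04 m and x of plug_2_center in the frame of tray_in between -0.09 and 0.09 m and y of plug_2_center in the frame of tray_in between -0.05 and 0.05 m and z of plug_2_center in the frame of tray_in between 0.03 and 0.04 m)) and angle between each of plug_1_center, plug_2_center, plug_3_center's own z axis and vertical below 0.1 rad and linear speed of each of plug_1, plug_2, plug_3 below 0.02 m/s); the robot touches nothing.
It fails at once if A plug is dropped (it falls freely at over 0.7 m/s, about 25 mm of fall) ((linear speed of plug_1 above 0.7 m/s and contact force between the fingers and plug_1 below 0.05 N) or (linear speed of plug_2 above 0.7 m/s and contact force between the fingers and plug_2 below 0.05 N) or (linear speed of plug_3 above 0.7 m/s and contact force between the fingers and plug_3 below 0.05 N)).
It fails at once if A bystander is moved by more than 40 mm (distance of any of crucible, boat, wrench, brush, flange, jar, flask from where it was at the start of the episode above 0.04 m).
It also fails if it takes over 72 s, if anything falls off the work surface, if the arm or the gripper's body presses on something with over 40 N, if the wrist force passes 120 N, or if a joint passes its speed limit or range.

## Working session

There is one attempt and no reset: what is moved stays moved. The work goes in short steps, Python scripts to look and compute and a tool call to move; the robot and the scene stay as the last step left them, time stands still between calls to the robot, and variables do not carry over. Pictures are saved under pics/ and viewed, at most 10 in all, crops included, and the job is handed in when it is done.

Besides the shell and the picture viewer there is one more tool, called after "Call:" by a JSON object that holds its "name" and its "arguments", one argument or row to a line. apply_moves: Moves the arm, as the interface text tells. Its arguments: {"type":"object","properties":{"increments":{"type":"array"},"gripper":{"type":"number"}},"required":["increments"]}

```bash
mkdir -p pics; cat > h.py <<'E'
import numpy as np, cv2
from rig import sensors, snapshot, job
from scipy.spatial.transform import Rotation as R
def cam(n):
    s=snapshot(n); o=np.array(s['orientation'],float)
    M=o if o.shape==(3,3) else (R.from_euler('xyz',o,degrees=True).as_matrix() if o.size==3 else R.from_quat(o).as_matrix())
    return s,M
def ray(s,M,u,v,z):
    d=M@np.array([(u-s['cx'])/s['fx'],(v-s['cy'])/s['fy'],1]); o=np.array(s['origin'])
    return o+d*(z-o[2])/d[2]
def proj(s,M,p):
    q=M.T@(np.array(p)-s['origin']); return s['fx']*q[0]/q[2]+s['cx'],s['fy']*q[1]/q[2]+s['cy']
E
python3 - <<'E'
from h import *
for n in('top','side'):
    s,M=cam(n); cv2.imwrite(f'pics/{n}0.png',cv2.resize(s['image'][:,:,::-1],(800,600),interpolation=cv2.INTER_CUBIC))
    print(n,s['fx'],s['fy'],s['cx'],s['cy'],s['origin'],s['orientation'],M)
print(sensors.get_obs())
E
```

```text
top 436.7247674152178 436.7247674152178 275.44105501769417 211.83670242605626 [ 0.29373972 -0.13460682  1.44103438] [-170.45658001    0.7314671   -89.62858271] [[ 0.00648188 -0.98615324  0.16570989]
 [-0.9998975  -0.00427617  0.01366397]
 [-0.01276616 -0.16578148 -0.98607988]]
side 465.1749747901068 465.1749747901068 277.61903429287753 210.87342939814278 [ 0.12729291 -1.14833684  0.74338998] [-120.31676732   -1.44839576  -20.70593159] [[ 0.93510857 -0.15806546  0.31715498]
 [-0.35345872 -0.47989014  0.80297721]
 [ 0.02527658 -0.86297206 -0.50461899]]
{'t': 0.1, 'joint_pos': array([-7.83240153e+01,  1.64531875e+01,  9.04169226e+01,  2.49575650e-03,
        7.32590396e+01, -8.59465241e+00]), 'joint_vel': array([-0.01957646,  0.05898818, -0.16615016, -0.02607267, -0.09301837,
        0.05350291]), 'tau': array([ 6.27340651e-04, -4.07297695e+01, -2.93699366e+01, -1.47966252e-04,
        3.42660518e-03, -2.91027170e-06]), 'tool_pos': array([ 0.23377391, -0.6326168 ,  0.24900568]), 'eef_rot': array([-1.79872657e+02, -2.16620565e-02,  2.02698915e+01]), 'ft_force': array([-0.24619282, -0.40141741, -0.03694662]), 'torque': array([9.42405246e-03, 5.85807761e-05, 7.35328281e-03]), 'finger_force': 0.0, 'finger_gap': 0.08551266889490848}
```

View pics/top0.png

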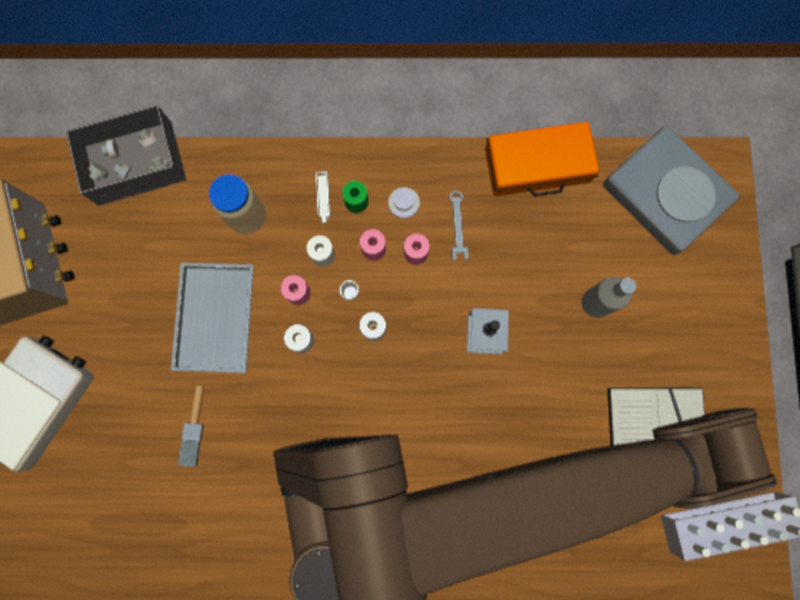

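View pics/side0.png

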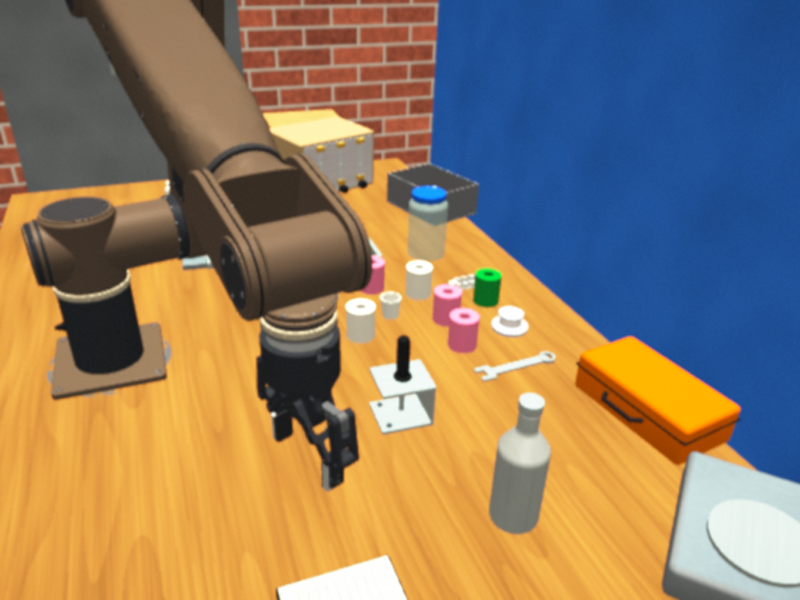

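The top view shows off-white plugs at about (320,247), (298,338) and (372,325) in the 800 px picture. The crucible is at (349,289), and the pink and green cylinders are the look-alikes. The pin in its stand is at (491,328) and the tray is at (213,318). I'll measure these and confirm in a crop.

```bash
python3 - <<'E'
from h import *
s,M=cam('top'); im=s['image']; hsv=cv2.cvtColor(im,cv2.COLOR_RGB2HSV)
cr=im[110:270,110:370][:,:,::-1].copy()
cv2.imwrite('pics/crop.png',cv2.resize(cr,(780,480),interpolation=cv2.INTER_CUBIC))
for th in(190,):
    m=((hsv[...,2]>th)&(hsv[...,1]<50)).astype(np.uint8)
    cs,_=cv2.findContours(m,cv2.RETR_EXTERNAL,cv2.CHAIN_APPROX_NONE)
    for c in cs:
        if cv2.contourArea(c)>60:
            (u,v),r=cv2.minEnclosingCircle(c)
            if 190<u<360 and 110<v<260: print(th,round(u,1),round(v,1),round(r,1),cv2.contourArea(c),ray(s,M,u,v,.07).round(4))
# tray
g=im.astype(int); 
m=((hsv[...,1]<60)&(hsv[...,2]>80)).astype(np.uint8); m[:, :115]=0;m[:,185:]=0;m[:175]=0;m[265:]=0
c=max(cv2.findContours(m,cv2.RETR_EXTERNAL,cv2.CHAIN_APPROX_NONE)[0],key=cv2.contourArea)
b=cv2.boxPoints(cv2.minAreaRect(c)); print('tray',[ray(s,M,*p,.025)[:2].round(3) for p in b])
# stand plate and pin
m=((hsv[...,1]<70)&(hsv[...,2]>100)).astype(np.uint8); m[:, :320]=0;m[:,365:]=0;m[:210]=0;m[252:]=0
c=max(cv2.findContours(m,cv2.RETR_EXTERNAL,cv2.CHAIN_APPROX_NONE)[0],key=cv2.contourArea)
b=cv2.minAreaRect(c); print('stand',b,[ray(s,M,*p,.08)[:2].round(3) for p in cv2.boxPoints(b)])
m=(hsv[...,2]<60).astype(np.uint8); m[:, :320]=0;m[:,365:]=0;m[:210]=0;m[252:]=0
c=max(cv2.findContours(m,cv2.RETR_EXTERNAL,cv2.CHAIN_APPROX_NONE)[0],key=cv2.contourArea)
print('dark',cv2.boundingRect(c))
for h in (.083,.158): 
  print(h,[ (p,np.round(proj(s,M,(*p,h)),1)) for p in [(.33,-.3)]])
cv2.imwrite('pics/pin.png',cv2.resize(im[205:255,315:370][:,:,::-1],(550,500),interpolation=cv2.INTER_CUBIC))
E
```

```text
190 207.4 235.8 9.0 227.5 [0.4465 0.099  0.07  ]
190 260.3 227.0 8.9 225.0 [ 0.4752 -0.0681  0.07  ]
190 223.0 173.0 8.6 207.5 [0.6509 0.055  0.07  ]
190 282.5 138.0 7.6 140.0 [ 0.7695 -0.1371  0.07  ]
190 225.5 138.4 15.6 163.5 [0.7677 0.0499 0.07  ]
tray [array([0.375, 0.39 ]), array([0.633, 0.389]), array([0.621, 0.213]), array([0.363, 0.22 ])]
stand ((341.0, 231.5), (31.0, 28.0), 90.0) [array([ 0.51 , -0.278]), array([ 0.51 , -0.366]), array([ 0.413, -0.364]), array([ 0.412, -0.277])]
dark (339, 225, 10, 9)
0.083 [((0.33, -0.3), array([334.9, 273.7]))]
0.158 [((0.33, -0.3), array([338.1, 273. ]))]
```

View pics/crop.png

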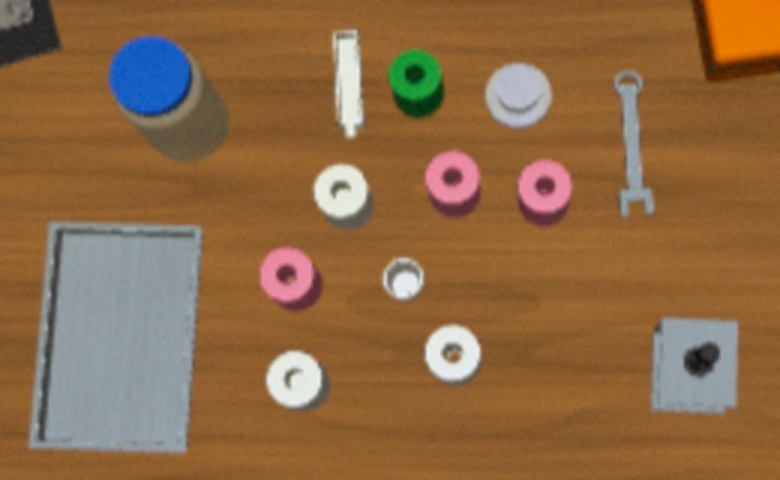

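View pics/pin.png

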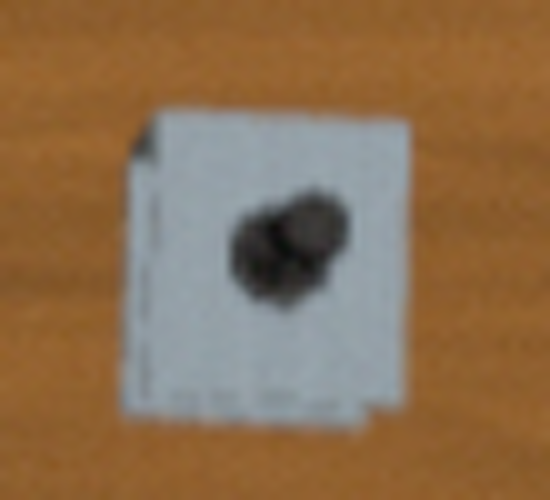

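The crop confirms the three off-white plugs at crop (341,191), (295,380) and (453,353). The bored cylinders that look like them are coloured pink or green, and the crucible at (403,278) is smaller with thin walls. The pin crop shows the guard centre near (278,255) and the handle top near (317,222). The bore at (453,353) looks brown inside, so I'll probe that one first.

```bash
cat >> h.py <<'E'
def to(x,y,z,yaw=0):
    o=sensors.get_obs(); p=np.array([x,y,z])
    d=R.from_euler('xyz',o['eef_rot'],degrees=True).inv()
    print('at',o['tool_pos'].round(4),o['eef_rot'].round(2),'world d',(p-o['tool_pos']).round(4),'tool d (yaw0 axes)',((p-o['tool_pos'])*[1,-1,-1]).round(4),'t',o['t'])
E
python3 - <<'E'
from h import *
s,M=cam('top')
print('pin guard',ray(s,M,315+27.4,205+25.3,.086),'top',ray(s,M,315+31.4,205+21.9,.158))
for n,p in dict(TL=(52,224),TR=(201,228),BR=(186,451),BL=(31,447)).items(): print(n,ray(s,M,110+p[0]/3,110+p[1]/3,.025).round(4))
for n,p in dict(TL=(157,108),TR=(411,120),BR=(405,410)).items(): print(n,ray(s,M,315+p[0]/10,205+p[1]/10,.08).round(4))
# side view plugs cross-check
t,N=cam('side')
for p in [(.4465,.099),(.4752,-.0681),(.6509,.055)]: print(np.round(np.array(proj(t,N,(*p,.07)))*800/560,1))
for h in(.083,.158):print(np.round(np.array(proj(t,N,(.463,-.32,h)))*800/560,1))
to(.46,-.32,.2)
E
```

```text
pin guard [ 0.46397915 -0.32501345  0.086     ] top [ 0.46511158 -0.32688876  0.158     ]
TL [0.6215 0.38   0.025 ]
TR [0.6175 0.2135 0.025 ]
BR [0.371  0.2189 0.025 ]
BL [0.3744 0.3872 0.025 ]
TL [ 0.5106 -0.2899  0.08  ]
TR [ 0.5071 -0.3697  0.08  ]
BR [ 0.4157 -0.3656  0.08  ]
[323.2 270. ]
[359.5 305.1]
[417.9 265.5]
[399.3 373. ]
[400.5 335.3]
at [ 0.2338 -0.6329  0.2497] [-1.7994e+02 -1.0000e-02  2.0270e+01] world d [ 0.2262  0.3129 -0.0497] tool d (yaw0 axes) [ 0.2262 -0.3129  0.0497] t 0.25
```

Call:
{"name": "apply_moves", "arguments": {
  "increments": [
    {"translation":[0,0,0],"turn":0.177},
    {"translation":[0,0,0],"turn":0.177}
  ],
  "gripper": 0.2
}}

```text
t: 0.5
tool_pos: [0.2339, -0.6331, 0.2501]
eef_rot: [-180.0, 0.0, -0.3]
ft_force: [-0.3, 0.1, 0.6]
finger_gap: 0.0522
finger_force: 0.0
```

Call:
{"name": "apply_moves", "arguments": {
  "increments": [
    {"translation":[0.0288,-0.0385,0]},
    {"translation":[0.0288,-0.0385,0]},
    {"translation":[0.0288,-0.0385,0]},
    {"translation":[0.0288,-0.0385,0]},
    {"translation":[0.0288,-0.0385,0]},
    {"translation":[0.0288,-0.0385,0]},
    {"translation":[0.0288,-0.0385,0]},
    {"translation":[0.0288,-0.0385,0]},
    {"translation":[0,0,0]},
    {"translation":[0,0,0.03]}
  ]
}}

```text
$.increments[0]: bad value
```

```bash
python3 - <<'E'
from h import *
to(.4645,-.3255,.122)
E
```

```text
at [ 0.2339 -0.6331  0.2501] [-179.98    0.     -0.34] world d [ 0.2306  0.3076 -0.1281] tool d (yaw0 axes) [ 0.2306 -0.3076  0.1281] t 0.5
```

Call:
{"name": "apply_moves", "arguments": {
  "increments": [
    {"translation":[0.0288,-0.0385,0],"turn":0},
    {"translation":[0.0288,-0.0385,0],"turn":0},
    {"translation":[0.0288,-0.0385,0],"turn":0},
    {"translation":[0.0288,-0.0385,0],"turn":0},
    {"translation":[0.0288,-0.0385,0],"turn":0},
    {"translation":[0.0288,-0.0385,0],"turn":0},
    {"translation":[0.0288,-0.0385,0],"turn":0},
    {"translation":[0.0288,-0.0385,0],"turn":0},
    {"translation":[0,0,0],"turn":0},
    {"translation":[0,0,0.03],"turn":0}
  ]
}}

```text
t: 1.75
tool_pos: [0.4658, -0.3265, 0.2231]
eef_rot: [179.7, -0.3, 0.1]
ft_force: [0.3, -0.9, 0.3]
finger_gap: 0.0514
finger_force: 0.0
```

```bash
python3 - <<'E'
from h import *
to(.4645,-.3255,.122)
E
```

```text
at [ 0.4658 -0.3265  0.2231] [ 1.7969e+02 -2.6000e-01  6.0000e-02] world d [-0.0013  0.001  -0.1011] tool d (yaw0 axes) [-0.0013 -0.001   0.1011] t 1.75
```

Call:
{"name": "apply_moves", "arguments": {
  "increments": [
    {"translation":[0,0,0.033],"turn":0},
    {"translation":[0,0,0.033],"turn":0},
    {"translation":[0,0,0.032],"turn":0},
    {"translation":[0,0,0],"turn":0},
    {"translation":[0,0,0],"turn":0}
  ]
}}

```text
t: 2.38
tool_pos: [0.4646, -0.3263, 0.1236]
eef_rot: [179.9, -0.1, -0.0]
ft_force: [0.8, 0.7, 1.0]
finger_gap: 0.051
finger_force: 0.0
```

Call:
{"name": "apply_moves", "arguments": {
  "increments": [
    {"translation":[0,0,0],"turn":0},
    {"translation":[0,0,0],"turn":0},
    {"translation":[0,0,0],"turn":0},
    {"translation":[0,0,0],"turn":0},
    {"translation":[0,0,0],"turn":0}
  ],
  "gripper": -1
}}

```text
t: 3.0
tool_pos: [0.4652, -0.326, 0.1242]
eef_rot: [179.9, -0.1, -0.0]
ft_force: [-0.6, 0.1, 5.6]
finger_gap: 0.0209
finger_force: 58.5
```

Call:
{"name": "apply_moves", "arguments": {
  "increments": [
    {"translation":[0,0,-0.02],"turn":0},
    {"translation":[0,0,-0.03],"turn":0},
    {"translation":[0,0,-0.03],"turn":0},
    {"translation":[0,0,-0.025],"turn":0},
    {"translation":[0,0,0],"turn":0},
    {"translation":[0.0025,-0.043,0],"turn":0},
    {"translation":[0.0025,-0.043,0],"turn":0},
    {"translation":[0.0025,-0.043,0],"turn":0},
    {"translation":[0.0025,-0.043,0],"turn":0},
    {"translation":[0,-0.043,0],"turn":0}
  ]
}}

```text
t: 4.25
tool_pos: [0.4735, -0.1085, 0.2258]
eef_rot: [-179.9, 0.1, -0.0]
ft_force: [0.9, -0.5, -1.0]
finger_gap: 0.0205
finger_force: 58.8
```

Call:
{"name": "apply_moves", "arguments": {
  "increments": [
    {"translation":[0,-0.043,0],"turn":0},
    {"translation":[0,0,0],"turn":0},
    {"translation":[0,0,0],"turn":0}
  ]
}}

```text
t: 4.62
tool_pos: [0.474, -0.0674, 0.2265]
eef_rot: [180.0, 0.1, 0.0]
ft_force: [-0.1, -0.3, -0.6]
finger_gap: 0.0205
finger_force: 58.9
```

```bash
python3 - <<'E'
from h import *
to(.4752,-.0681,.18)
for n in('top','side'):
    s,M=cam(n)
    u,v=map(int,proj(s,M,(.4752,-.0681,.1)))
    print(n,u,v)
    for h in (.07,.112,.18): print(h,np.round((np.array(proj(s,M,(.4752,-.0681,h)))-(u-45,v-45))*6,0))
    cv2.imwrite(f'pics/{n}1.png',cv2.resize(s['image'][v-45:v+45,u-45:u+45,::-1],(540,540),interpolation=cv2.INTER_CUBIC))
E
```

```text
at [ 0.474  -0.0674  0.2265] [1.8e+02 8.0e-02 1.0e-02] world d [ 0.0012 -0.0007 -0.0465] tool d (yaw0 axes) [0.0012 0.0007 0.0465] t 4.625
top 259 225
0.07 [278. 282.]
0.112 [274. 271.]
0.18 [267. 252.]
side 251 204
0.07 [274. 328.]
0.112 [274. 250.]
0.18 [273. 118.]
```

View pics/side1.png

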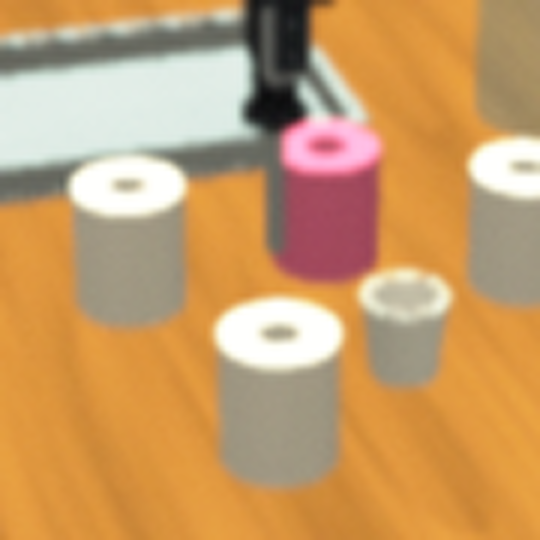

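The side crop shows the shaft tip at (275,252) directly above the near plug's bore at (280,333), with 1 to 3 mm left to correct. Next I lower the pin into the bore.

Call:
{"name": "apply_moves", "arguments": {
  "increments": [
    {"translation":[0.001,0.002,0],"turn":0},
    {"translation":[0,0,0.025],"turn":0},
    {"translation":[0,0,0.02],"turn":0},
    {"translation":[0,0,0.015],"turn":0},
    {"translation":[0,0,0],"turn":0}
  ]
}}

```text
t: 5.35
tool_pos: [0.4747, -0.0694, 0.166]
eef_rot: [-179.9, 0.2, -0.1]
ft_force: [-0.4, 0.5, -0.6]
finger_gap: 0.0208
finger_force: 58.9
```

Call:
{"name": "apply_moves", "arguments": {
  "increments": [
    {"translation":[0,0,0.005],"turn":0},
    {"translation":[0,0,0.005],"turn":0},
    {"translation":[0,0,0.005],"turn":0},
    {"translation":[0,0,0.003],"turn":0},
    {"translation":[0,0,0],"turn":0},
    {"translation":[0,0,0],"turn":0}
  ]
}}

```text
t: 6.1
tool_pos: [0.4755, -0.0693, 0.1495]
eef_rot: [180.0, -0.0, -0.0]
ft_force: [-0.0, -0.2, -0.7]
finger_gap: 0.0209
finger_force: 58.9
```

Call:
{"name": "apply_moves", "arguments": {
  "increments": [
    {"translation":[0,0,0.004],"turn":0},
    {"translation":[0,0,0.004],"turn":0},
    {"translation":[0,0,0],"turn":0}
  ]
}}

```text
t: 6.48
tool_pos: [0.475, -0.0691, 0.1407]
eef_rot: [-180.0, 0.1, -0.0]
ft_force: [-0.5, 0.4, -1.0]
finger_gap: 0.0203
finger_force: 58.9
```

No contact 11 mm past the slug depth, so this plug is open. I'll seat the pin here.

Call:
{"name": "apply_moves", "arguments": {
  "increments": [
    {"translation":[0,0,0.008],"turn":0},
    {"translation":[0,0,0.007],"turn":0},
    {"translation":[0,0,0.005],"turn":0},
    {"translation":[0,0,0.003],"turn":0},
    {"translation":[0,0,0],"turn":0},
    {"translation":[0,0,0],"turn":0}
  ]
}}

```text
t: 7.22
tool_pos: [0.4756, -0.0693, 0.1186]
eef_rot: [180.0, -0.0, -0.0]
ft_force: [-0.4, -0.4, -0.7]
finger_gap: 0.0204
finger_force: 58.9
```

Call:
{"name": "apply_moves", "arguments": {
  "increments": [
    {"translation":[0,0,0.002],"turn":0},
    {"translation":[0,0,0.0015],"turn":0},
    {"translation":[0,0,0],"turn":0},
    {"translation":[0,0,0],"turn":0}
  ]
}}

```text
t: 7.72
tool_pos: [0.4754, -0.0692, 0.1148]
eef_rot: [180.0, -0.0, -0.0]
ft_force: [0.7, -0.5, -0.7]
finger_gap: 0.021
finger_force: 58.9
```

Call:
{"name": "apply_moves", "arguments": {
  "increments": [
    {"translation":[0,0,0.001],"turn":0},
    {"translation":[0,0,0],"turn":0}
  ]
}}

```text
t: 7.98
tool_pos: [0.4757, -0.0693, 0.1143]
eef_rot: [180.0, -0.0, -0.0]
ft_force: [-0.3, 0.0, 2.1]
finger_gap: 0.0208
finger_force: 59.4
```

Call:
{"name": "apply_moves", "arguments": {
  "increments": [
    {"translation":[0,0,0],"turn":0},
    {"translation":[0,0,0],"turn":0},
    {"translation":[0,0,0],"turn":0},
    {"translation":[0,0,0],"turn":0},
    {"translation":[0,0,-0.02],"turn":0},
    {"translation":[0,0,-0.04],"turn":0},
    {"translation":[0,0,-0.04],"turn":0},
    {"translation":[0,0,0],"turn":0}
  ],
  "gripper": 0.3
}}

```text
t: 8.98
tool_pos: [0.4776, -0.07, 0.218]
eef_rot: [179.8, -0.4, -0.0]
ft_force: [0.3, -0.3, -0.6]
finger_gap: 0.0554
finger_force: 0.0
```

Call:
{"name": "apply_moves", "arguments": {
  "increments": [
    {"translation":[-0.0072,-0.042,0],"turn":0},
    {"translation":[-0.0072,-0.042,0],"turn":0},
    {"translation":[-0.0072,-0.042,0],"turn":0},
    {"translation":[-0.0072,-0.042,0],"turn":0},
    {"translation":[0,0,0],"turn":0},
    {"translation":[0,0,0],"turn":0}
  ],
  "gripper": 1
}}

```text
t: 9.72
tool_pos: [0.4463, 0.0985, 0.2129]
eef_rot: [180.0, 0.1, 0.0]
ft_force: [1.1, 0.4, -0.2]
finger_gap: 0.0853
finger_force: 0.0
```

```bash
python3 - <<'E'
from h import *
to(.4465,.099,.052)
s,M=cam('top');t,N=cam('side')
a=cv2.resize(s['image'][185:265,190:290,::-1],(400,320),interpolation=cv2.INTER_CUBIC)
b=cv2.resize(t['image'][150:230,200:300,::-1],(400,320),interpolation=cv2.INTER_CUBIC)
cv2.imwrite('pics/c2.png',np.hstack([a,b]))
E
```

```text
at [0.4463 0.0985 0.2129] [1.7997e+02 8.0000e-02 2.0000e-02] world d [ 0.0002  0.0005 -0.1609] tool d (yaw0 axes) [ 0.0002 -0.0005  0.1609] t 9.725
```

View pics/c2.png

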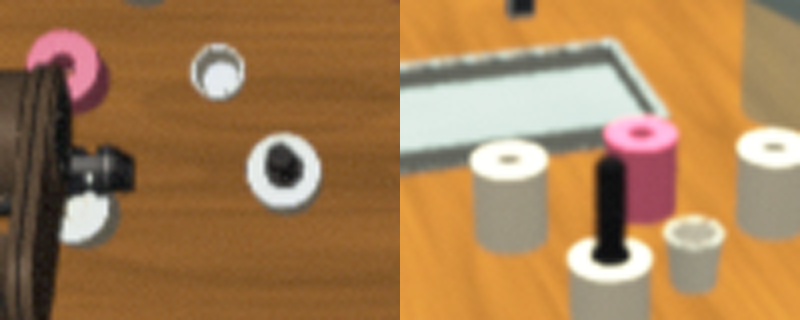

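The view shows the pin upright in the open plug with its guard on the top face, at (610,255) in the right half. Now I pick up the plug under the gripper.

Call:
{"name": "apply_moves", "arguments": {
  "increments": [
    {"translation":[0,0,0.04],"turn":0},
    {"translation":[0,0,0.04],"turn":0},
    {"translation":[0,0,0.035],"turn":0},
    {"translation":[0,0,0.03],"turn":0},
    {"translation":[0,0,0.017],"turn":0},
    {"translation":[0,0,0],"turn":0},
    {"translation":[0,0,0],"turn":0}
  ]
}}

```text
t: 10.7
tool_pos: [0.4475, 0.0982, 0.0526]
eef_rot: [180.0, -0.1, -0.1]
ft_force: [-0.2, -0.1, -0.3]
finger_gap: 0.0854
finger_force: 0.0
```

Call:
{"name": "apply_moves", "arguments": {
  "increments": [
    {"translation":[0,0,0],"turn":0},
    {"translation":[0,0,0],"turn":0},
    {"translation":[0,0,0],"turn":0},
    {"translation":[0,0,0],"turn":0},
    {"translation":[0,0,0],"turn":0}
  ],
  "gripper": -1
}}

```text
t: 11.32
tool_pos: [0.4478, 0.0987, 0.0531]
eef_rot: [180.0, -0.1, 0.0]
ft_force: [-1.1, -2.3, 5.8]
finger_gap: 0.0559
finger_force: 64.7
```

Call:
{"name": "apply_moves", "arguments": {
  "increments": [
    {"translation":[0,0,-0.01],"turn":0},
    {"translation":[0,0,-0.02],"turn":0},
    {"translation":[0,0,-0.025],"turn":0},
    {"translation":[0,0,-0.02],"turn":0},
    {"translation":[0,0,0],"turn":0},
    {"translation":[0,0,0],"turn":0}
  ]
}}

```text
t: 12.08
tool_pos: [0.4455, 0.0989, 0.1256]
eef_rot: [-180.0, 0.1, -0.0]
ft_force: [-0.2, 1.1, -3.2]
finger_gap: 0.0557
finger_force: 64.4
```

Call:
{"name": "apply_moves", "arguments": {
  "increments": [
    {"translation":[0,-0.03,0],"turn":0},
    {"translation":[0,-0.036,0],"turn":0},
    {"translation":[0,-0.036,0],"turn":0},
    {"translation":[0,-0.036,0],"turn":0},
    {"translation":[0,-0.036,0],"turn":0},
    {"translation":[0,-0.027,0],"turn":0},
    {"translation":[0,0,0],"turn":0},
    {"translation":[0,0,0],"turn":0}
  ]
}}

```text
t: 13.08
tool_pos: [0.4458, 0.2991, 0.1254]
eef_rot: [179.9, 0.2, 0.0]
ft_force: [-0.9, 0.4, -2.4]
finger_gap: 0.0558
finger_force: 64.9
```

Call:
{"name": "apply_moves", "arguments": {
  "increments": [
    {"translation":[0,0,0.02],"turn":0},
    {"translation":[0,0,0.02],"turn":0},
    {"translation":[0,0,0.015],"turn":0},
    {"translation":[0,0,0.008],"turn":0},
    {"translation":[0,0,0.003],"turn":0},
    {"translation":[0,0,0],"turn":0},
    {"translation":[0,0,0],"turn":0}
  ]
}}

```text
t: 13.95
tool_pos: [0.4472, 0.3001, 0.0616]
eef_rot: [-180.0, -0.1, -0.0]
ft_force: [0.1, 0.1, -2.5]
finger_gap: 0.0559
finger_force: 64.9
```

Call:
{"name": "apply_moves", "arguments": {
  "increments": [
    {"translation":[0,0,0.002],"turn":0},
    {"translation":[0,0,0.0015],"turn":0},
    {"translation":[0,0,0.001],"turn":0},
    {"translation":[0,0,0],"turn":0},
    {"translation":[0,0,0],"turn":0}
  ]
}}

```text
t: 14.58
tool_pos: [0.4467, 0.2998, 0.0563]
eef_rot: [180.0, -0.0, -0.0]
ft_force: [0.2, 0.4, -2.8]
finger_gap: 0.0558
finger_force: 65.0
```

Call:
{"name": "apply_moves", "arguments": {
  "increments": [
    {"translation":[0,0,0.001],"turn":0},
    {"translation":[0,0,0],"turn":0},
    {"translation":[0,0,0],"turn":0}
  ]
}}

```text
t: 14.95
tool_pos: [0.4468, 0.2999, 0.0562]
eef_rot: [180.0, 0.0, -0.0]
ft_force: [-4.3, -1.1, 4.5]
finger_gap: 0.0563
finger_force: 65.5
```

Call:
{"name": "apply_moves", "arguments": {
  "increments": [
    {"translation":[0,0,0],"turn":0},
    {"translation":[0,0,0],"turn":0},
    {"translation":[0,0,0],"turn":0},
    {"translation":[0,0,0],"turn":0},
    {"translation":[0,0,-0.03],"turn":0},
    {"translation":[0,0,-0.045],"turn":0},
    {"translation":[0,0,-0.045],"turn":0},
    {"translation":[0,0,-0.03],"turn":0},
    {"translation":[0,0,0],"turn":0}
  ],
  "gripper": 1
}}

```text
t: 16.08
tool_pos: [0.4484, 0.3005, 0.2086]
eef_rot: [-179.8, -0.4, -0.0]
ft_force: [-0.8, -0.8, -1.6]
finger_gap: 0.0855
finger_force: 0.0
```

Call:
{"name": "apply_moves", "arguments": {
  "increments": [
    {"translation":[0.034,0.041,0],"turn":0},
    {"translation":[0.034,0.041,0],"turn":0},
    {"translation":[0.034,0.041,0],"turn":0},
    {"translation":[0.034,0.041,0],"turn":0},
    {"translation":[0.034,0.041,0],"turn":0},
    {"translation":[0.034,0.041,0],"turn":0},
    {"translation":[0,0,0],"turn":0},
    {"translation":[0,0,0],"turn":0}
  ]
}}

```text
t: 17.08
tool_pos: [0.6496, 0.0539, 0.2031]
eef_rot: [-180.0, 0.2, -0.0]
ft_force: [-0.6, -0.2, 0.4]
finger_gap: 0.0853
finger_force: 0.0
```

```bash
python3 - <<'E'
from h import *
to(.651,.054,.0525)
t,N=cam('side')
print((np.array(proj(t,N,(.651,.054,.07)))-(240,130))*5)
cv2.imwrite('pics/c3.png',cv2.resize(t['image'][130:230,200:340,::-1],(700,500),interpolation=cv2.INTER_CUBIC))
E
```

```text
at [0.6496 0.0539 0.2031] [-1.7996e+02  2.1000e-01 -4.0000e-02] world d [ 1.400e-03  1.000e-04 -1.506e-01] tool d (yaw0 axes) [ 1.400e-03 -1.000e-04  1.506e-01] t 17.075
[263.5385497  280.03466519]
```

View pics/c3.png

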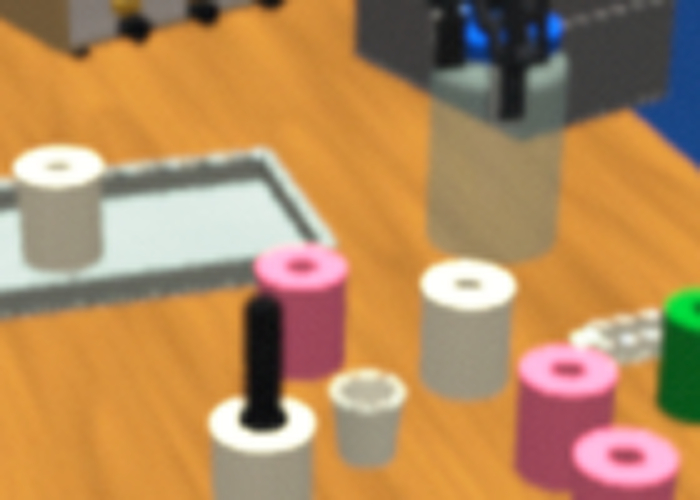

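The first stopped plug stands upright in the tray at (60,210), and the next plug's bore is at (467,285), within 2 mm of the prediction. I go down on it.

Call:
{"name": "apply_moves", "arguments": {
  "increments": [
    {"translation":[0,0.001,0.04],"turn":0},
    {"translation":[0,0,0.04],"turn":0},
    {"translation":[0,0,0.033],"turn":0},
    {"translation":[0,0,0.024],"turn":0},
    {"translation":[0,0,0.014],"turn":0},
    {"translation":[0,0,0],"turn":0},
    {"translation":[0,0,0],"turn":0}
  ]
}}

```text
t: 18.0
tool_pos: [0.6514, 0.0531, 0.0557]
eef_rot: [180.0, -0.1, 0.0]
ft_force: [-0.2, -0.3, 1.1]
finger_gap: 0.0855
finger_force: 0.0
```

Call:
{"name": "apply_moves", "arguments": {
  "increments": [
    {"translation":[0,0,0],"turn":0},
    {"translation":[0,0,0],"turn":0},
    {"translation":[0,0,0],"turn":0},
    {"translation":[0,0,0],"turn":0},
    {"translation":[0,0,0],"turn":0}
  ],
  "gripper": -1
}}

```text
t: 18.62
tool_pos: [0.652, 0.0528, 0.0562]
eef_rot: [-180.0, -0.2, -0.0]
ft_force: [-0.5, 1.6, 6.8]
finger_gap: 0.0565
finger_force: 64.6
```

Call:
{"name": "apply_moves", "arguments": {
  "increments": [
    {"translation":[0,0,-0.01],"turn":0},
    {"translation":[0,0,-0.025],"turn":0},
    {"translation":[0,0,-0.035],"turn":0},
    {"translation":[0,0,-0.035],"turn":0},
    {"translation":[0,0,-0.02],"turn":0},
    {"translation":[0,0,0],"turn":0},
    {"translation":[0,0,0],"turn":0}
  ]
}}

```text
t: 19.5
tool_pos: [0.6494, 0.0528, 0.1772]
eef_rot: [-180.0, 0.2, -0.0]
ft_force: [0.7, -0.3, -1.3]
finger_gap: 0.0566
finger_force: 64.3
```

Call:
{"name": "apply_moves", "arguments": {
  "increments": [
    {"translation":[-0.01,-0.025,0],"turn":0},
    {"translation":[-0.016,-0.04,0],"turn":0},
    {"translation":[-0.016,-0.04,0],"turn":0},
    {"translation":[-0.016,-0.04,0],"turn":0},
    {"translation":[-0.016,-0.04,0],"turn":0},
    {"translation":[-0.016,-0.04,0],"turn":0},
    {"translation":[-0.009,-0.02,0],"turn":0},
    {"translation":[0,0,0],"turn":0},
    {"translation":[0,0,0],"turn":0}
  ]
}}

```text
t: 20.62
tool_pos: [0.5519, 0.2968, 0.1786]
eef_rot: [179.9, 0.0, -0.0]
ft_force: [-0.4, -0.3, -2.8]
finger_gap: 0.0565
finger_force: 64.4
```

Call:
{"name": "apply_moves", "arguments": {
  "increments": [
    {"translation":[0,0,0.025],"turn":0},
    {"translation":[0,0,0.03],"turn":0},
    {"translation":[0,0,0.03],"turn":0},
    {"translation":[0,0,0.018],"turn":0},
    {"translation":[0,0,0.008],"turn":0},
    {"translation":[0,0,0.002],"turn":0},
    {"translation":[0,0,0],"turn":0},
    {"translation":[0,0,0],"turn":0}
  ]
}}

```text
t: 21.62
tool_pos: [0.5524, 0.2981, 0.0676]
eef_rot: [-180.0, -0.1, -0.0]
ft_force: [0.2, 0.5, -1.9]
finger_gap: 0.0566
finger_force: 64.4
```

Call:
{"name": "apply_moves", "arguments": {
  "increments": [
    {"translation":[0,0,0.003],"turn":0},
    {"translation":[0,0,0.003],"turn":0},
    {"translation":[0,0,0.001],"turn":0},
    {"translation":[0,0,0],"turn":0},
    {"translation":[0,0,0],"turn":0}
  ]
}}

```text
t: 22.25
tool_pos: [0.5517, 0.2978, 0.0593]
eef_rot: [-180.0, 0.0, -0.0]
ft_force: [-0.5, -1.5, -0.8]
finger_gap: 0.0568
finger_force: 64.6
```

Call:
{"name": "apply_moves", "arguments": {
  "increments": [
    {"translation":[0,0,0.001],"turn":0},
    {"translation":[0,0,0],"turn":0},
    {"translation":[0,0,0],"turn":0}
  ]
}}

```text
t: 22.62
tool_pos: [0.5518, 0.2978, 0.0593]
eef_rot: [180.0, 0.0, -0.0]
ft_force: [-2.3, -1.6, 5.4]
finger_gap: 0.0568
finger_force: 65.1
```

It's down on the tray floor. Release and retreat.

Call:
{"name": "apply_moves", "arguments": {
  "increments": [
    {"translation":[0,0,0],"turn":0},
    {"translation":[0,0,0],"turn":0},
    {"translation":[0,0,0],"turn":0},
    {"translation":[0,0,0],"turn":0},
    {"translation":[0,0,-0.03],"turn":0},
    {"translation":[0,0,-0.045],"turn":0},
    {"translation":[0,0,-0.045],"turn":0},
    {"translation":[0,0,-0.045],"turn":0},
    {"translation":[0,0,0],"turn":0},
    {"translation":[0,0,0],"turn":0}
  ],
  "gripper": 1
}}

```text
t: 23.88
tool_pos: [0.5513, 0.2976, 0.2226]
eef_rot: [180.0, 0.0, -0.0]
ft_force: [-0.6, -0.4, -0.1]
finger_gap: 0.0854
finger_force: 0.0
```

```bash
python3 - <<'E'
from h import *
t,N=cam('side')
cv2.imwrite('pics/c4.png',cv2.resize(t['image'][90:250,180:400,::-1],(770,560),interpolation=cv2.INTER_CUBIC))
E
```

```text
(no output)
```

View pics/c4.png

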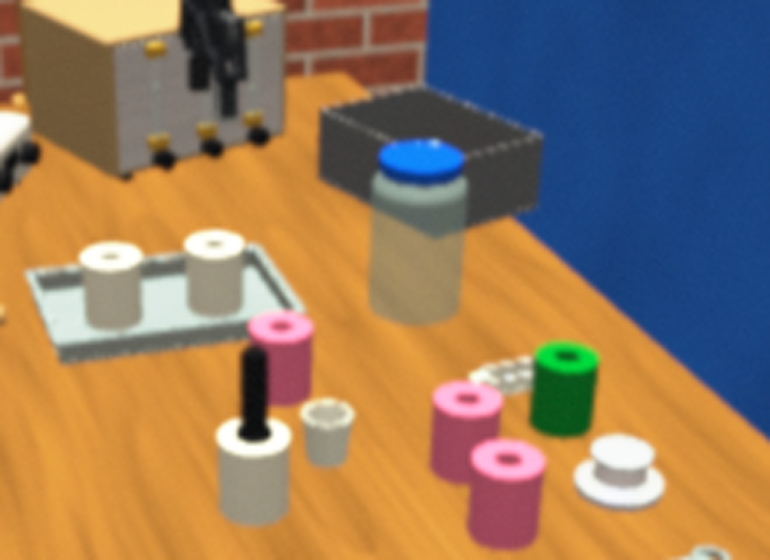

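Both stopped plugs stand upright in the tray at (112,285) and (215,272). The pin is seated in the open plug at (254,435), and the bystanders in this crop look undisturbed.

```bash
python3 -c "
from rig import job
print(job.finish_job())"
```

```text
the job is handed in; nothing more can be done
None
```

I handed the job in at about 24 s: the pin stands down to its guard in the open plug where that plug began, and the other two plugs stand upright in the tray; I probed only the open plug, and the hand-in returned no verdict.

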